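# Aim the train-detector mirror

## Robot

A 6-joint arm with a two-finger parallel gripper is mounted at the origin on the work surface. World frame = base frame: x ahead of the robot, y to its left, z up, the work surface at z = 0. Lengths are in mm, angles in rad, forces in N, time in s.
With the tool pointing down it reaches from about 275 to 875 mm from the base axis. Payload 12.5 kg.
Tool frame: the origin (TCP) lies between the finger pads; the fingertips stand 22 mm ahead of it and the grasp point (between the pads) lies 3 mm ahead of it; z points along the fingers, y is the direction in which the jaws open and shut (so a half turn about z gives the same grasp; the last joint's range is limited). The gripper opens to 85 mm and grips with 20 to 120 N. Pads are 22 mm wide; open, the fingers measure 114 mm over their backs; the gripper's body (76 mm by 85 mm) begins 54 mm behind the grasp point. The pads swing forward as they close: fully open they stand 13 mm farther back than shut.
Start: joints at [-1.247, 0.351, 1.652, -0, 1.139, -0.085], TCP at [218.647, -504.656, 224.59] pointing down, gripper open.
Joint ranges: [-2.75, 2.75], [-0.79, 2.1], [0.01, 2.65], [-1.57, 4.71], [0.07, 3.14], [-2.87, 2.87]. Speed limits (rad/s): [2.22, 2.22, 2.79, 3.14, 3.14, 3.14].

## Interface

Orientations are given as a rotation vector (axis times angle).
In Python, from cell import bot gives the robot as it stands.
- The arm moves only by the tool apply_moves, never from a script. Its argument "targets" is text: rows parted by semicolons, each of 5 numbers parted by spaces: the finger opening in mm, from 0 to 85.4, then the shift along the tool's x, y, z in mm, then the turn about the tool's z in rad. A call has 1 to 10 rows; each row shifts and turns the pose as measured when the row begins, along the tool's axes as they then stand; what a row does not reach is not made up. A row lasts 1/10 s, in which the tool goes at most 50 mm and 8.59 degrees, less where a joint would pass 70% of its speed; a pose out of reach is approached as far as the arm can. A call is refused whole if a number of a shift passes 50 or a number of a turn 0.15, either way. A call with a gripper value outside its range is refused whole. The fingers move at their own pace and stop on an object; "grip_force" is the grip in N (left out, the last holds). Time passes only in rows, so rows that do not move let the fingers close. It gives the time, the measured TCP pose, the force and the opening at its end, in the units of the state.
- bot.get_obs(): the state, without advancing time (a new reading comes with each control period).
- bot.snapshot(name): name is "side" or "top"; returns (picture, depth): 420x560x3 uint8, red, green, blue; 420x560 float32, mm along the optical axis (not along the pixel's ray), 0 where there is no reading.
- bot.calibration(name): a dict with "fovy" (degrees; the focal length in pixels is half the picture's height over the tangent of half this angle, whatever the lens; pixels are square), "cx", "cy" (the principal point, pixels), "k1" (the pictures are not rectified: a ray, as slopes to the right and down, at radius r is drawn at 1 + k1 r^2 times it, then the intrinsics apply), "T" (4x4, takes a point from camera to world coordinates). Camera axes: x right, y down, z forward; pixel columns grow to the right and rows downward; lengths in mm; the calibration is good to about 2 mm. A picture is of the moment at which its call begins. calibration takes no time and is no camera call.
- bot.finish_job(): hands the job in, once; it reports no verdict.
Trained networks look in the newest picture that a camera, given by its name, has taken for a name from the list of things; names that differ only in an ending like _2 or _b are one class to them, and where a whole thing is asked for, a point or a joint stands for the part that bears it (a point fixed in the world has none). Each returns a list of dicts, best first, with "conf" (0 to 1); they miss things now and then, are a little off and sometimes report something else, mostly with a low value. They report only what shows in the picture. A call takes as long as a camera call.
- bot.look_for(thing, camera): "box" ([left, top, width, height] in pixels, round what is visible of it).
- bot.cut_out(thing, camera): "mask" (420x560 bool, what is visible of it) and "box" ([left, top, width, height] in pixels, round what is visible of it).
The state is a dict: "clock": time; "joint_pos": joint angles; "joint_vel": joint speeds; "joint_torque": joint torques, N m; "tcp_pos": TCP position; "ee_rot": TCP orientation; "contact_force": force on the tool from outside, world axes, zero at the start; "wrist_torque": the same for the moment, N m; "gripper_width": finger opening in mm.
Only numpy, scipy, OpenCV 4.12 (cv2) and the standard library are available. Lean on these libraries where they do the work, as an engineer would, in place of code of your own. Each camera call takes 0.05 s, during which the arm holds its last target.

## Task

Aim the model railway's light-beam train detector: turn the orange and the blue screw of the tilting mirror mount until the red light spot sits wholly inside the green ring of the receiver disc on the black screen. Do not touch the mirror plate, leave the wagons where they stand, and let go of the screws when the spot is in place.

Things in the scene. Friction and masses are not known exactly. Their poses are not given: they have to be found in the camera images.
- module: Fixed plywood board, 340 (x) by 700 (y) by 12 mm. Origin at table level below the mirror's centre, z up. On it: mirror mount 160 x 150 mm; laser post at y = -250 mm, 195 high; track along x at y = +150; at y = +270 a black screen 140 x 120 mm, top edge 220 high. On the screen 'across' is module +x, 'up' is (0, 0.643, 0.766), facing (0, -0.766, 0.643). The robot does not block the beam.
- side_grip (a point): Orange screw at module xy (55, -50) mm, axis vertical: upright bar 46 mm long (x), 14 thick (y), from 90 to 128 mm above the table, on a collar of radius 22. Point on the axis, 113 mm up; turns with it. Clockwise from above moves the spot across the screen to module +x, about 11 to 12 mm per rad, on a slight arc. Friction 0.1 N m, stays where left, 7 rad each way; often needs regrasps.
- height_grip (a point): Blue screw, same size of knob, point and axes (z up its axis), near module xy (-55, 50) mm, 113 mm up. It rides on the mirror's swinging carriage: turning the orange screw shifts it by up to 10 mm and leans it up to 0.13 rad. Clockwise from above moves the spot up the screen, 10 mm per rad (drifting up to 4 mm sideways). Friction 0.06 N m, stays where left, 7 rad each way.
- mirror: Grey mirror plate 146 x 136 mm, 8 mm thick, with a square mirror in its middle, glass 76 mm above the table. It lies under the knobs, swings with the orange screw and tilts slightly with the blue one. The origin is at its corner pivot, near module xy (-55, -50) mm. Not to be touched.
- spot_centre (a point): Centre of the bright red round light spot, 10 mm across, on the black screen. Its own x is 'across' and its y is 'up' the screen.
- spot: The same red light spot as a body (origin at its centre); it has no substance.
- receiver_centre (a point): Centre of the receiver: a white disc 36 mm across on the screen with a green ring of 20 mm inner and 28 mm outer diameter. The point lies in the plane in which the spot moves. Fixed, on the left or right half of the screen; a plain grey disc with a dark centre on the other half is not the target.
- wagon_red: Loose dark red box wagon 150 x 39 x 61 mm standing on the track (origin under its centre, x along it). Bystander.
- wagon_orange: Loose orange box wagon of the same size on the module near the laser. Bystander.

How it is judged (in metres and radians):
At the end, for the whole second after the job is handed in: The spot's centre rests within 5 mm of the receiver's centre (the 10 mm spot wholly inside the 20 mm ring) (distance between spot_centre and receiver_centre below 0.005 m and linear speed of spot below 0.003 m/s); the robot touches nothing.
It fails at once if the mirror plate is touched by the robot (over 1 N) (contact force between any of the fingers, the arm and mirror above 1 N).
It fails at once if a wagon is moved by more than 15 mm or tipped (distance of any of wagon_red, wagon_orange from where it was at the start of the episode above 0.015 m or angle between any of wagon_red, wagon_orange's own z axis and vertical above 0.3 rad).
It also fails if it takes over 72 s, if anything falls off the work surface, if the arm or the gripper's body presses on something with over 40 N, if the wrist force passes 120 N, or if a joint passes its speed limit or range.

## Working session

There is one attempt and no reset: what is moved stays moved. The work goes in short steps, Python scripts to look and compute and a tool call to move; the robot and the scene stay as the last step left them, time stands still between calls to the robot, and variables do not carry over. Pictures are saved under pics/ and viewed, and the job is handed in when it is done.

Besides the shell and the picture viewer there is one more tool, called after ">>>" by a JSON object that holds its "fn" and its "kwargs", one argument or row to a line. apply_moves: Moves the arm, as the interface text tells. Its arguments: {"type":"object","properties":{"targets":{"type":"string"},"grip_force":{"type":"number"}},"required":["targets"]}

```bash
mkdir -p pics; ls; cat > h.py <<'E'
import numpy as np, cv2
from cell import bot
def pix2ray(n,uv):
    c=bot.calibration(n); f=210/np.tan(np.radians(c['fovy'])/2)
    d=np.array([(uv[0]-c['cx'])/f,(uv[1]-c['cy'])/f]); s=d.copy()
    for _ in range(20): s=d/(1+c['k1']*(s@s))
    return np.array([s[0],s[1],1.]),np.array(c['T'])
def p3(n,uv,depth):
    r,T=pix2ray(n,uv); return T[:3,:3]@(r*depth)+T[:3,3]
def proj(n,P):
    c=bot.calibration(n); T=np.array(c['T']);f=210/np.tan(np.radians(c['fovy'])/2)
    q=T[:3,:3].T@(np.array(P)-T[:3,3]); s=q[:2]/q[2]; s=s*(1+c['k1']*(s@s)); return s*f+[c['cx'],c['cy']]
E
python3 - <<'E'
from h import *
for n in('side','top'):
    im,d=bot.snapshot(n); cv2.imwrite(f'pics/{n}0.png',im[:,:,::-1]); np.save(f'{n}0.npy',d)
    c=bot.calibration(n); print(n,{k:(np.round(v,3).tolist()) for k,v in c.items()})
    for t in ['module','side_grip','height_grip','mirror','spot','spot_centre','receiver_centre','wagon_red','wagon_orange']:
        try: print(t,[(np.round(x['box'],1).tolist(),round(x['conf'],2)) for x in bot.look_for(t,n)][:3])
        except Exception as e: print(t,e)
print(bot.get_obs())
E
```

```text
pics
side {'fovy': 45.916, 'cx': 276.14, 'cy': 209.631, 'k1': 0.046, 'T': [[1.0, 0.008, 0.008, 585.757], [0.001, -0.751, 0.66, -766.389], [0.012, -0.66, -0.751, 1029.349], [0.0, 0.0, 0.0, 1.0]]}
module [([214.9, 111.7, 172.0, 282.5], 0.77)]
side_grip [([285.5, 237.2, 16.2, 21.3], 0.64)]
height_grip [([232.2, 206.2, 18.2, 24.6], 0.9)]
mirror [([236.3, 216.4, 61.5, 49.7], 0.97)]
spot []
spot_centre []
receiver_centre [([236.6, 126.5, 17.3, 11.7], 0.43)]
wagon_red [([285.4, 182.2, 55.6, 26.6], 0.62)]
wagon_orange [([296.7, 282.9, 66.5, 47.8], 0.87)]
top {'fovy': 53.041, 'cx': 277.759, 'cy': 205.85, 'k1': -0.051, 'T': [[-0.01, -0.998, 0.07, 551.893], [-1.0, 0.012, 0.025, 31.826], [-0.026, -0.069, -0.997, 940.471], [0.0, 0.0, 0.0, 1.0]]}
module [([136.5, 107.2, 341.1, 192.0], 0.96)]
side_grip [([325.1, 185.8, 23.9, 24.6], 0.87)]
height_grip [([284.9, 246.9, 21.4, 22.7], 0.94)]
mirror [([279.7, 188.9, 74.9, 77.5], 0.75), ([283.1, 244.3, 21.8, 25.3], 0.35)]
spot []
spot_centre [([223.8, 132.5, 25.5, 72.5], 0.21)]
receiver_centre [([161.7, 248.9, 13.8, 21.2], 0.71)]
wagon_red [([221.9, 136.7, 26.7, 70.0], 0.64)]
wagon_orange [([368.3, 118.7, 52.6, 72.3], 0.7)]
{'clock': 1.0, 'joint_pos': array([-1.24659656e+00,  3.50717864e-01,  1.65182131e+00,  3.20621952e-05,
        1.13907949e+00, -8.45625855e-02]), 'joint_vel': array([-0.00101109, -0.00019334,  0.0010443 ,  0.00103627, -0.00048041,
        0.00096352]), 'joint_torque': array([-1.26939995e-03, -5.06039286e+01, -2.91641682e+01, -1.60385630e-04,
        7.18334995e-04,  1.88504129e-05]), 'tcp_pos': array([ 218.65422573, -504.64780247,  224.57165707]), 'ee_rot': array([-3.07618155e+00, -6.37595007e-01, -4.05307123e-05]), 'contact_force': array([0.14693625, 0.06241231, 0.6588562 ]), 'wrist_torque': array([-0.07382775,  0.00533618,  0.04009758]), 'gripper_width': 85.50591704213622}
```

```bash
python3 - <<'E'
import cv2
a=cv2.imread('pics/top0.png');b=cv2.imread('pics/side0.png')
cv2.imwrite('pics/top0z.png',cv2.resize(a[100:310,130:490],None,fx=2.2,fy=2.2,interpolation=cv2.INTER_CUBIC))
cv2.imwrite('pics/side0z.png',cv2.resize(b[100:300,190:400],None,fx=2.9,fy=2.9,interpolation=cv2.INTER_CUBIC))
E
```

```text
(no output)
```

View pics/top0z.png

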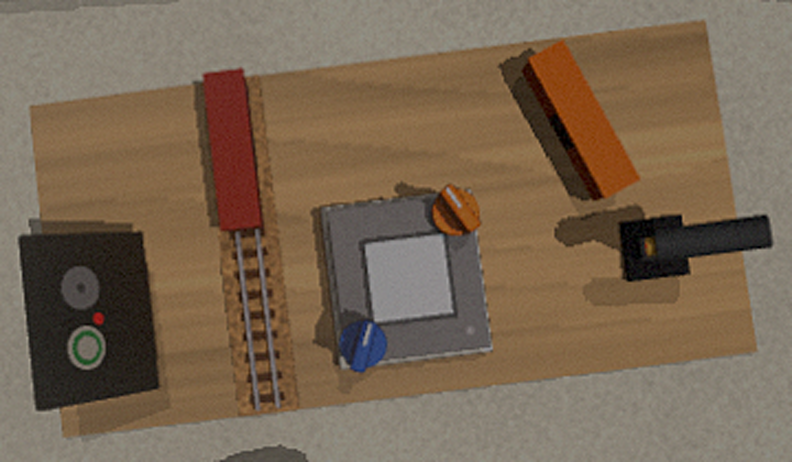

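View pics/side0z.png

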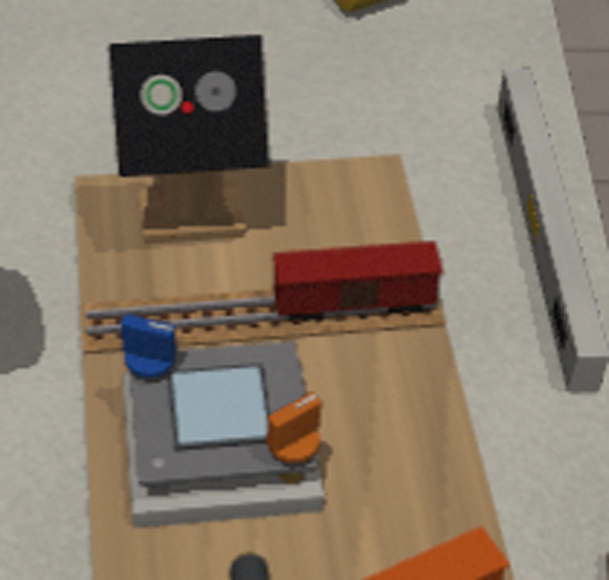

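```bash
cat >> h.py <<'E'
def onplane(n,uv,P0,N):
    r,T=pix2ray(n,uv); d=T[:3,:3]@r; o=T[:3,3]; return o+d*((np.array(P0)-o)@N)/(d@N)
E
python3 - <<'E'
from h import *
d=np.load('top0.npy'); 
z=lambda u,v:(130+(u+.5)/2.2-.5,100+(v+.5)/2.2-.5)
Z=np.array([0,0,1.])
C=[onplane('top',z(*p),[0,0,12],Z) for p in [(30,105),(707,20),(757,352),(65,437)]]
print(np.round(C,1)); 
mod=np.array([[170,350],[170,-350],[-170,-350],[-170,350]])
A=np.array(C)[:,:2]; ca=A.mean(0); 
H=(mod).T@(A-ca); U,S,V=np.linalg.svd(H); R=(U@V).T
th=np.arctan2(R[1,0],R[0,0]); print('board centre',ca,'yaw',th, 'resid',np.round((R@mod.T).T+ca-A,1))
for n in('top','side'):
  im=cv2.imread(f'pics/{n}0.png'); d=np.load(f'{n}0.npy'); hsv=cv2.cvtColor(im,cv2.COLOR_BGR2HSV)
  bb={'top':{'o':(320,180,32,34),'b':(280,240,30,34)},'side':{'o':(280,232,24,30),'b':(228,203,26,30)}}[n]
  for k,(x,y,w,h) in bb.items():
    s=hsv[y:y+h,x:x+w]; m=(s[...,1]>120)&((s[...,0]<20) if k=='o' else ((s[...,0]>100)&(s[...,0]<130)))
    vv,uu=np.nonzero(m); P=np.array([p3(n,(u+x,v+y),d[v+y,u+x]) for u,v in zip(uu,vv) if d[v+y,u+x]>0])
    print(n,k,len(P),'med',np.round(np.median(P,0),1),'zrange',np.round(np.percentile(P[:,2],[2,20,50,80,95,100]),1))
    T=P[P[:,2]>np.percentile(P[:,2],99)-8]; c=T.mean(0); e,v=np.linalg.eigh(np.cov(T[:,:2].T)); print('  top',len(T),c.round(1),'ext',np.sqrt(e).round(1),'ang',np.arctan2(v[1,1],v[0,1]).round(3), 'ctr minmax', ((T.max(0)+T.min(0))/2).round(1))
  # spot
  m=((hsv[...,0]<6)|(hsv[...,0]>174))&(hsv[...,1]>150)&(hsv[...,2]>120)
  nn,l,st,ce=cv2.connectedComponentsWithStats(m.astype(np.uint8)); print(n,[(st[i].tolist(),ce[i].round(1).tolist()) for i in range(1,nn) if st[i][4]>3])
E
```

```text
[[ 753.3  358.7   12. ]
 [ 831.  -337.2   12. ]
 [ 493.2 -373.6   12. ]
 [ 415.2  319.3   12. ]]
board centre [623.17145965  -8.20276029] yaw 0.11167818476875044 resid [[-0.2 -0.2]
 [ 0.1  0.2]
 [ 0.1 -1.4]
 [ 0.1  1.4]]
top o 507 med [630.5 -66.7  90.1] zrange [  9.6  13.2  90.1 126.5 128.6 131.5]
  top 150 [629.3 -66.5 127.1] ext [ 4.4 13. ] ang -2.52 ctr minmax [631.6 -65.5 126.8]
top b 226 med [507.8  15.9 124.7] zrange [ 86.9  89.5 124.7 127.7 129.6 131.1]
  top 117 [507.6  20.9 127.4] ext [ 3.9 12.4] ang 2.861 ctr minmax [509.8  20.3 127.2]
top [([173, 242, 4, 5, 18], [174.5, 244.2])]
side o 349 med [632.4 -75.2 105.7] zrange [ 81.1  90.2 105.7 125.8 129.5 131.1]
  top 98 [629.6 -70.7 127.4] ext [ 4.3 13.1] ang -2.554 ctr minmax [631.2 -67.6 126.9]
side b 301 med [507.9  12.2 106.5] zrange [ 86.3  90.6 106.5 126.1 129.5 132. ]
  top 76 [508.3  16.7 127.8] ext [ 3.5 12.9] ang 2.799 ctr minmax [509.7  17.5 127.6]
side [([157, 41, 11, 6, 51], [161.6, 43.3]), ([253, 135, 3, 4, 9], [253.9, 136.3]), ([311, 185, 12, 2, 15], [316.9, 185.2]), ([324, 184, 9, 2, 10], [328.3, 184.2]), ([335, 184, 3, 2, 4], [336.0, 184.2]), ([285, 187, 8, 3, 10], [287.8, 187.3]), ([297, 186, 22, 5, 35], [307.3, 187.5]), ([338, 187, 3, 4, 6], [339.2, 188.3]), ([286, 191, 3, 3, 4], [286.8, 191.8]), ([288, 191, 5, 6, 12], [290.2, 193.5])]
```

```bash
cat >> h.py <<'E'
th=0.1117; R3=np.array([[np.cos(th),-np.sin(th),0],[np.sin(th),np.cos(th),0],[0,0,1]])
AC=R3@[1,0,0]; UP=R3@[0,.643,.766]; N=R3@[0,-.766,.643]
def blob(im,hsv,m,box):
    x,y,w,h=box; k=np.zeros(m.shape,bool); k[y:y+h,x:x+w]=1; m=m&k
    v,u=np.nonzero(m); return np.array([u.mean(),v.mean()]),len(u)
SB={'top':(142,200,62,90),'side':(226,110,60,60)}
def spotrec(n,im,P0):
    bgr=im[:,:,::-1].copy(); f=bgr.astype(int); b,g,r=f[...,0],f[...,1],f[...,2]
    x,y,w,h=SB[n]; k=np.zeros(r.shape,bool); k[y:y+h,x:x+w]=1
    out={}
    wr=np.clip(r-np.maximum(g,b)-25,0,None)*k
    wr=wr.astype(float); vv,uu=np.mgrid[0:r.shape[0],0:r.shape[1]]
    if wr.sum()>50: out['spot']=np.array([(uu*wr).sum(),(vv*wr).sum()])/wr.sum()
    gm=((g-np.maximum(r,b))>25)&k; v,u=np.nonzero(gm)
    out['rec']=np.array([(u.min()+u.max())/2,(v.min()+v.max())/2]) ; out['recm']=np.array([u.mean(),v.mean()])
    o={}
    for q,p in out.items():
        W=onplane(n,p,P0,N); o[q]=(p.round(1),np.array([(W-P0)@AC,(W-P0)@UP]).round(1))
    return o
E
python3 - <<'E'
from h import *
for n in('top','side'):
    d=np.load(f'{n}0.npy'); x,y,w,h=SB[n]
    im=cv2.imread(f'pics/{n}0.png')[:,:,::-1]
    rc={'top':(168,258),'side':(245,132)}[n]
    P=np.array([p3(n,(rc[0]+i,rc[1]+j),d[rc[1]+j,rc[0]+i]) for i in range(-3,4) for j in range(-3,4) if d[rc[1]+j,rc[0]+i]>0])
    P0=np.median(P,0); print(n,P0, 'plane resid',np.round(np.std((P-P0)@N),1))
    print(spotrec(n,im,P0))
E
```

```text
top [512.94348345 249.71982736 186.12009104] plane resid 1.1
{'spot': (array([183.9, 236.7]), array([ 35.4, -39.6])), 'rec': (array([169. , 257.5]), array([ 0.6, -2.2])), 'recm': (array([168.6, 257.6]), array([ 0.5, -1.4]))}
side [513.0568925  247.43479323 183.34842665] plane resid 2.3
{'spot': (array([252.2, 139.3]), array([ 17.5, -19.5])), 'rec': (array([245., 132.]), array([0. , 0.6])), 'recm': (array([245. , 132.1]), array([0.1, 0.2]))}
```

```bash
sed -i 's/np.maximum(g,b)-25/np.maximum(g,b)-80/' h.py; cat >> h.py <<'E'
PT=np.array([512.9,249.7,186.1]); PS=np.array([513.06,247.43,183.35])
def meas(tag=None,cams=('top','side')):
    for n in cams:
        im,d=bot.snapshot(n)
        if tag: cv2.imwrite(f'pics/{n}{tag}.png',im[:,:,::-1]); np.save(f'{n}{tag}.npy',d)
        o=spotrec(n,im,PT if n=='top' else PS)
        print(n,{k:(v[0].tolist(),v[1].tolist()) for k,v in o.items()})
        if 'spot' in o: print('  spot-rec across,up',(o['spot'][1]-o['recm'][1]).round(1))
    print('clock',bot.get_obs()['clock'])
E
python3 - <<'E'
from h import *
for n,P in(('top',PT),('side',PS)):
    print(spotrec(n,cv2.imread(f'pics/{n}0.png')[:,:,::-1],P))
E
```

```text
{'spot': (array([174.3, 244.3]), array([ 23.3, -16.5])), 'rec': (array([169. , 257.5]), array([ 0.6, -2.2])), 'recm': (array([168.6, 257.6]), array([ 0.6, -1.4]))}
{'spot': (array([254.1, 136.4]), array([ 23.1, -12.3])), 'rec': (array([245., 132.]), array([0. , 0.6])), 'recm': (array([245. , 132.1]), array([0.1, 0.2]))}
```

>>> {"fn": "apply_moves", "kwargs": {
  "targets": "60 39.3 -16.9 0 0;60 39.3 -16.9 0 0;60 39.3 -16.9 0 0;60 39.3 -16.9 0 0;60 39.3 -16.9 0 0;60 39.3 -16.9 0 0;60 39.3 -16.9 0 0;60 39.3 -16.9 0 0;60 39.3 -16.9 0 0;60 39.3 -16.9 0 0",
  "grip_force": 40
}}

```text
clock: 2.0
tcp_pos: [520.7, -185.6, 225.1]
ee_rot: [3.075, 0.625, 0.002]
contact_force: [0.5, -0.4, 0.3]
gripper_width: 60.0
```

```bash
cat >> h.py <<'E'
from scipy.spatial.transform import Rotation as Rot
def goto(P,jaw=None):
    o=bot.get_obs(); R=Rot.from_rotvec(o['ee_rot']).as_matrix()
    ya=np.arctan2(R[1,1],R[0,1]); print('tcp',o['tcp_pos'].round(1),'jaw',ya.round(3),'tilt',R[:,2].round(3),'j',o['joint_pos'].round(2),'F',o['contact_force'].round(1),'tau',o['wrist_torque'].round(2),'w',round(o['gripper_width'],1),'t',o['clock'])
    if P is not None: print('shift tool',(R.T@(np.array(P)-o['tcp_pos'])).round(1))
    if jaw is not None:
        t=ya-jaw; t=(t+np.pi/2)%np.pi-np.pi/2; print('turn',t.round(3), 'alt', (t-np.sign(t)*np.pi).round(3))
E
python3 -c "
from h import *
goto([629.5,-68,224],0.60+np.pi/2)"
```

```text
tcp [ 520.7 -185.6  225.1] jaw -1.17 tilt [ 0.002 -0.003 -1.   ] j [-0.43  0.35  1.65 -0.    1.14  0.75] F [ 0.5 -0.4  0.3] tau [-0.   -0.01  0.02] w 60.0 t 2.0
shift tool [146.1 -65.8   1. ]
turn -0.199 alt 2.942
```

>>> {"fn": "apply_moves", "kwargs": {
  "targets": "60 36.5 -16.4 0 0;60 36.5 -16.4 0 0;60 36.5 -16.4 0 0;60 36.5 -16.4 0 0;60 0 0 0 -0.1;60 0 0 0 -0.1;60 0 0 0 0;60 0 0 0 0"
}}

```text
clock: 2.8
tcp_pos: [636.4, -56.8, 224.0]
ee_rot: [2.993, 0.943, 0.002]
contact_force: [0.2, -0.2, -0.8]
gripper_width: 60.2
```

```bash
python3 -c "
from h import *
goto([629.5,-68,118],0.60+np.pi/2)"
```

```text
tcp [636.4 -56.8 224. ] jaw -0.96 tilt [ 0.002 -0.003 -1.   ] j [-0.16  0.51  1.41 -0.    1.22  0.8 ] F [ 0.2 -0.2 -0.8] tau [-0.01 -0.04  0.02] w 60.2 t 2.8
shift tool [-12.1   4.9 106. ]
turn 0.011 alt -3.131
```

>>> {"fn": "apply_moves", "kwargs": {
  "targets": "60 -10 4 0 0;60 0 0 0 0;60 0 0 25 0;60 0 0 25 0;60 0 0 20 0;60 0 0 15 0;60 0 0 0 0;60 0 0 0 0"
}}

```text
clock: 3.6
tcp_pos: [629.6, -70.7, 138.6]
ee_rot: [2.999, 0.92, 0.007]
contact_force: [0.8, -0.2, 0.4]
gripper_width: 60.0
```

```bash
python3 -c "
from h import *
goto([629.5,-68,118],0.60+np.pi/2)"
```

```text
tcp [629.6 -70.7 138.6] jaw -0.975 tilt [ 0.006 -0.003 -1.   ] j [-0.18  0.59  1.5  -0.    1.04  0.79] F [ 0.8 -0.2  0.4] tau [-0.05 -0.   -0.05] w 60.0 t 3.6
shift tool [ 1.4 -2.4 20.6]
turn -0.005 alt 3.137
```

>>> {"fn": "apply_moves", "kwargs": {
  "targets": "60 1.2 -2 10 0;60 0 0 9 0;60 0 0 0 0"
}}

```text
clock: 3.9
tcp_pos: [630.4, -68.7, 120.3]
ee_rot: [2.998, 0.918, 0.011]
contact_force: [-0.8, 0.2, -0.3]
gripper_width: 60.0
```

```bash
python3 -c "
from h import *
goto([629.5,-68,118],0.60+np.pi/2)
im,d=bot.snapshot('side'); cv2.imwrite('pics/s1.png',cv2.resize(im[150:290,200:380,::-1],None,fx=4,fy=4,interpolation=cv2.INTER_CUBIC))"
```

```text
tcp [630.4 -68.7 120.3] jaw -0.976 tilt [ 0.009 -0.004 -1.   ] j [-0.18  0.61  1.52 -0.    1.    0.8 ] F [-0.8  0.2 -0.3] tau [0.06 0.   0.01] w 60.0 t 3.9
shift tool [-0.4 -1.   2.3]
turn -0.006 alt 3.136
```

View pics/s1.png

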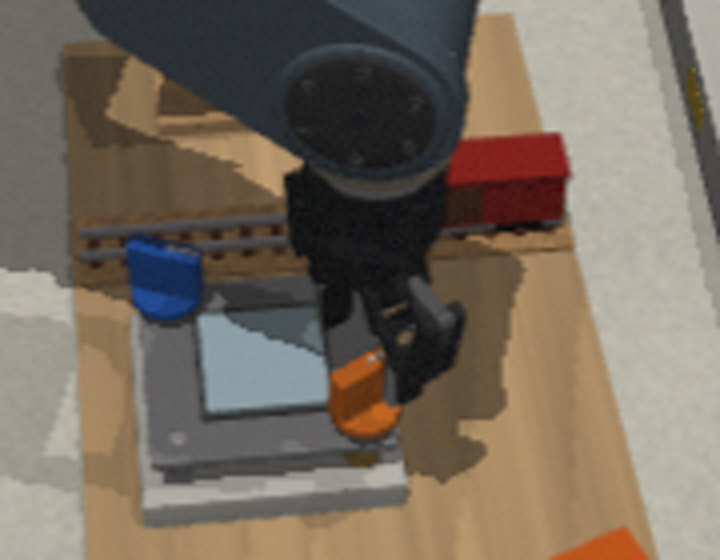

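>>> {"fn": "apply_moves", "kwargs": {
  "targets": "0 0 0 0 0;0 0 0 0 0;0 0 0 0 0;0 0 0 0 0;0 0 0 0 0;0 0 0 0 0",
  "grip_force": 40
}}

```text
clock: 4.55
tcp_pos: [631.3, -68.8, 122.2]
ee_rot: [2.997, 0.918, 0.015]
contact_force: [0.3, -0.9, -1.1]
gripper_width: -0.3
```

```bash
python3 -c "
from h import *
goto(None)"
```

```text
tcp [631.3 -68.8 122.2] jaw -0.976 tilt [ 0.012 -0.004 -1.   ] j [-0.18  0.61  1.51 -0.    1.01  0.8 ] F [ 0.3 -0.9 -1.1] tau [ 0.04 -0.01  0.02] w -0.3 t 4.55
```

```bash
python3 -c "
from h import *
im,d=bot.snapshot('side'); cv2.imwrite('pics/s2.png',cv2.resize(im[150:290,200:380,::-1],None,fx=4,fy=4,interpolation=cv2.INTER_CUBIC))
im,d=bot.snapshot('top'); cv2.imwrite('pics/t2.png',cv2.resize(im[150:290,240:420,::-1],None,fx=4,fy=4,interpolation=cv2.INTER_CUBIC))
T=bot.get_obs()['tcp_pos']
for n in('side','top'): print(n,proj(n,T),proj(n,T-[0,0,22]),proj(n,[629.5,-68,128]))"
```

```text
side [291.52507522 242.38515862] [291.19576092 248.13659101] [290.82270007 240.56336783]
top [339.83657265 193.75800102] [338.50625715 194.83696375] [339.83957794 194.39349502]
```

View pics/s2.png

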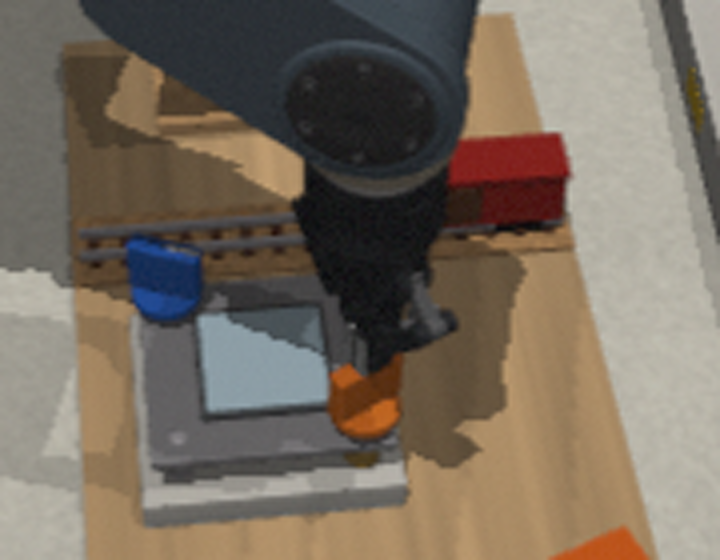

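View pics/t2.png

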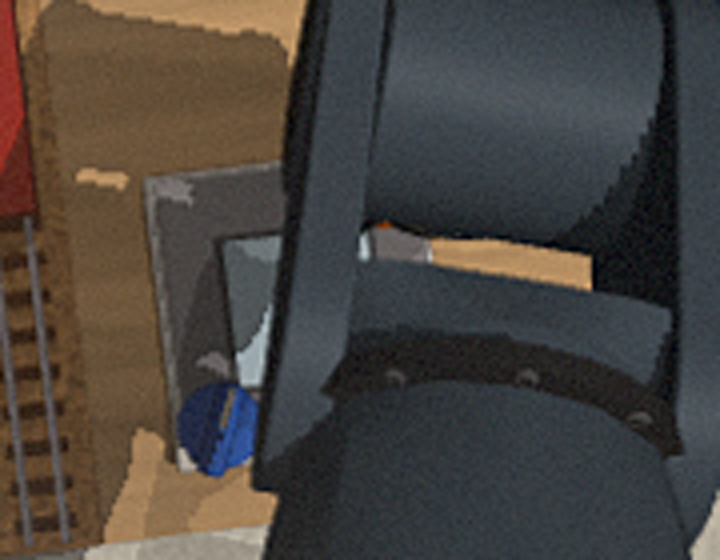

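```bash
python3 -c "
from h import *
im,d=bot.snapshot('side'); cv2.imwrite('pics/s3.png',cv2.resize(im[215:270,260:330,::-1],None,fx=10,fy=10,interpolation=cv2.INTER_NEAREST))
for v in range(222,252,2): print(v,[ '%d,%d,%d'%tuple(p3('side',(u,v),d[v,u]).round()) if d[v,u]>0 else '--' for u in range(282,304,2)])
"
```

```text
222 ['608,-54,178', '612,-69,195', '617,-72,198', '620,-82,211', '624,-92,223', '628,-92,223', '633,-89,220', '637,-95,227', '640,-101,235', '644,-105,239', '648,-108,243']
224 ['611,28,72', '616,27,73', '617,-72,192', '621,-82,204', '625,-88,211', '629,-91,215', '633,-89,213', '637,-95,220', '641,-101,227', '644,-105,233', '648,-107,235']
226 ['611,20,73', '616,21,72', '617,-69,181', '621,-82,197', '625,-88,205', '629,-90,208', '634,-83,198', '637,-92,210', '643,-80,196', '647,-76,190', '665,68,16']
228 ['611,16,70', '616,16,71', '617,-69,175', '621,-73,180', '625,-90,201', '629,-89,199', '634,-86,196', '639,-70,176', '643,-73,180', '648,-74,182', '650,-103,216']
230 ['611,7,74', '616,11,69', '621,8,73', '622,-68,166', '626,-78,179', '630,-86,189', '634,-82,183', '639,-78,178', '643,-84,186', '645,-109,218', '649,-110,218']
232 ['611,3,71', '616,1,73', '621,1,73', '622,-73,165', '626,-83,178', '630,-87,183', '634,-86,182', '638,-90,186', '643,-90,187', '645,-108,210', '649,-115,218']
234 ['611,-1,68', '616,-5,73', '621,-3,70', '622,-73,158', '626,-81,169', '630,-85,174', '634,-93,18
[... 690 characters left out ...]
 '647,-64,118', '652,-59,112', '664,16,13']
244 ['611,-38,75', '614,-77,126', '618,-80,130', '623,-79,129', '628,-77,126', '632,-74,122', '637,-71,118', '642,-69,117', '647,-65,111', '652,-60,105', '664,9,14']
246 ['611,-44,75', '614,-81,125', '618,-86,131', '623,-83,128', '628,-79,122', '633,-73,113', '637,-71,112', '642,-67,106', '647,-65,104', '652,-59,96', '664,6,10']
248 ['610,-51,77', '614,-80,116', '618,-83,120', '623,-83,120', '628,-78,113', '633,-74,108', '638,-70,103', '643,-66,97', '648,-62,92', '658,-1,11', '663,-4,14']
250 ['610,-76,102', '614,-84,114', '619,-85,114', '623,-80,108', '628,-79,106', '633,-73,99', '638,-70,95', '643,-65,88', '648,-66,89', '652,-67,91', '663,-7,11']
```

View pics/s3.png

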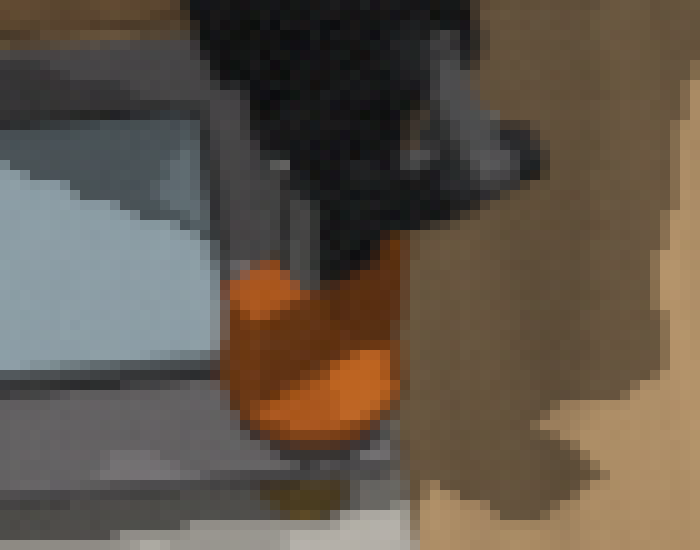

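```bash
python3 -c "
from h import *
goto(None)
for z in (95,105,115,125,135,145): print(z,proj('side',[649,-96,z]).round(1), 'closed',proj('side',[630,-80,z]).round(1))
im=cv2.imread('pics/side0.png')
print(proj('side',[218.6,-504.6,200]),proj('top',[218.6,-504.6,200]))
"
```

```text
tcp [631.3 -68.7 122.1] jaw -0.976 tilt [ 0.011 -0.004 -1.   ] j [-0.18  0.61  1.51 -0.    1.01  0.8 ] F [ 0.2 -0.4  0.3] tau [ 0.04  0.03 -0.02] w -0.1 t 4.7
95 [299. 259.] closed [290.7 253.3]
105 [299.2 256.5] closed [290.8 250.8]
115 [299.4 253.9] closed [290.9 248.2]
125 [299.6 251.3] closed [291.1 245.5]
135 [299.8 248.6] closed [291.2 242.9]
145 [300.  245.9] closed [291.4 240.2]
[ 36.04560443 431.36673155] [597.03535263 421.43909081]
```

>>> {"fn": "apply_moves", "kwargs": {
  "targets": "60 0 0 0 0;60 0 0 0 0;60 0 0 0 0;60 -1 0 8 0;60 0 0 0 0;60 0 0 0 0"
}}

```text
clock: 5.3
tcp_pos: [630.3, -69.4, 113.1]
ee_rot: [2.997, 0.918, 0.015]
contact_force: [-0.3, 0.3, 0.6]
gripper_width: 59.9
```

```bash
cat >> h.py <<'E'
def look(tag,n='side',box=(260,215,70,55),s=10):
    im,d=bot.snapshot(n); x,y,w,h=box; cv2.imwrite(f'pics/{tag}.png',cv2.resize(im[y:y+h,x:x+w,::-1],None,fx=s,fy=s,interpolation=cv2.INTER_NEAREST)); return im,d
E
python3 -c "
from h import *
goto([629.5,-68,118])
im,d=look('s4')
for v in range(232,258,2): print(v,[ '%d,%d,%d'%tuple(p3('side',(u,v),d[v,u]).round()) if d[v,u]>0 else '--' for u in range(282,312,3)])
"
```

```text
tcp [630.3 -69.4 113.1] jaw -0.976 tilt [ 0.011 -0.004 -1.   ] j [-0.18  0.62  1.52 -0.    0.99  0.8 ] F [-0.3  0.3  0.6] tau [ 0.01 -0.03  0.02] w 59.9 t 5.3
shift tool [ 0.1 -1.5 -4.9]
232 ['609,-46,132', '616,-42,127', '626,1,73', '633,4,69', '633,-103,203', '640,-94,192', '647,-95,193', '653,-95,193', '656,-125,231', '663,-124,230']
234 ['609,-48,127', '618,-5,72', '626,-3,70', '633,-5,73', '633,-104,198', '640,-101,194', '646,-102,195', '651,-120,217', '656,-130,231', '662,-130,230']
236 ['611,-12,74', '618,-10,71', '625,-11,73', '633,-12,74', '640,-8,70', '640,-104,191', '659,35,14', '651,-121,212', '657,-129,222', '663,-126,219']
238 ['611,-20,76', '618,-17,72', '625,-17,72', '630,-59,127', '637,-61,129', '640,-104,184', '651,-60,127', '652,-121,206', '657,-130,217', '664,-120,204']
240 ['611,-25,74', '618,-23,71', '623,-68,130', '630,-66,127', '637,-68,130', '640,-106,180', '647,-104,177', '652,-121,199', '657,-132,213', '664,-124,203']
242 ['611,-33,77', '616,-75,131', '623,-74,130', '630,-75,131', '637,-73,129', '641,-106,172', '647,-111,179', '652,-124,195', '658,-128,201'
[... 379 characters left out ...]
, '630,-75,109', '638,-71,103', '642,-103,146', '648,-109,155', '653,-122,172', '673,-5,16', '681,-1,11']
250 ['610,-76,103', '616,-86,115', '623,-82,111', '631,-75,102', '638,-70,95', '642,-105,141', '649,-107,145', '656,-101,137', '673,-8,11', '681,-8,12']
252 ['610,-75,94', '617,-84,105', '624,-80,100', '631,-77,96', '638,-74,93', '642,-106,136', '649,-107,138', '665,-14,12', '673,-15,13', '681,-14,11']
254 ['610,-66,73', '617,-86,100', '624,-79,90', '631,-79,91', '638,-76,87', '645,-76,88', '658,-20,12', '665,-20,10', '673,-22,14', '680,-22,14']
256 ['610,-71,72', '617,-82,87', '624,-83,89', '631,-86,93', '638,-85,91', '645,-82,88', '657,-28,13', '665,-28,14', '672,-28,13', '680,-26,11']
```

View pics/s4.png

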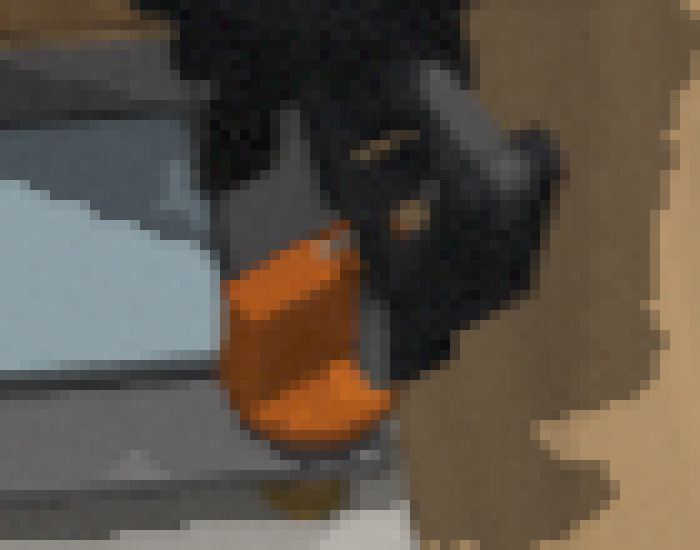

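>>> {"fn": "apply_moves", "kwargs": {
  "targets": "60 0 0 8 0;60 0 0 8 0;60 0 0 0 0;60 0 0 0 0"
}}

```text
clock: 5.75
tcp_pos: [630.2, -69.4, 95.2]
ee_rot: [2.997, 0.918, 0.013]
contact_force: [0.4, 0.1, -0.2]
gripper_width: 60.0
```

```bash
python3 -c "
from h import *
goto([629.5,-68,118])
im,d=look('s5')
for v in range(244,264,2): print(v,[ '%d,%d,%d'%tuple(p3('side',(u,v),d[v,u]).round()) if d[v,u]>0 else '--' for u in range(290,312,3)])
"
```

```text
tcp [630.2 -69.4  95.2] jaw -0.976 tilt [ 0.01  -0.004 -1.   ] j [-0.18  0.64  1.53 -0.    0.96  0.8 ] F [ 0.4  0.1 -0.2] tau [-0.01  0.04 -0.  ] w 60.0 t 5.75
shift tool [  0.3  -1.3 -22.8]
244 ['627,-78,128', '635,-73,121', '639,-101,159', '645,-106,166', '651,-121,184', '656,-127,193', '663,-126,192', '670,-121,186']
246 ['628,-78,121', '635,-72,112', '639,-103,154', '646,-106,157', '651,-122,179', '656,-130,190', '663,-125,184', '671,-115,170']
248 ['628,-77,111', '635,-72,105', '640,-101,144', '646,-112,159', '651,-121,170', '657,-127,178', '665,-117,165', '671,-115,163']
250 ['628,-78,106', '635,-73,99', '640,-103,138', '647,-105,142', '652,-119,160', '658,-125,169', '665,-119,161', '686,-7,11']
252 ['628,-78,98', '636,-73,91', '640,-103,132', '647,-103,132', '652,-123,158', '658,-124,160', '678,-15,13', '686,-15,13']
254 ['629,-79,91', '636,-81,93', '641,-102,123', '647,-104,126', '654,-104,126', '670,-20,11', '678,-22,14', '685,-21,13']
256 ['629,-83,88', '636,-83,89', '641,-104,117', '647,-107,122', '654,-104,118', '670,-26,11', '677,-29,14', '685,-28,13']
258 ['628,-90,91', '635,-90,91', '643,-87,87', '653,-53,39', '662,-33,11', '670,-31,9', '678,-31,10', '685,-34,13']
260 ['629,-79,68', '636,-80,69', '644,-80,68', '650,-82,72', '662,-41,15', '669,-41,14', '677,-39,12', '685,-38,10']
262 ['629,-85,68', '636,-84,66', '643,-85,68', '653,-63,36', '--', '669,-44,10', '677,-45,12', '684,-48,16']
```

View pics/s5.png

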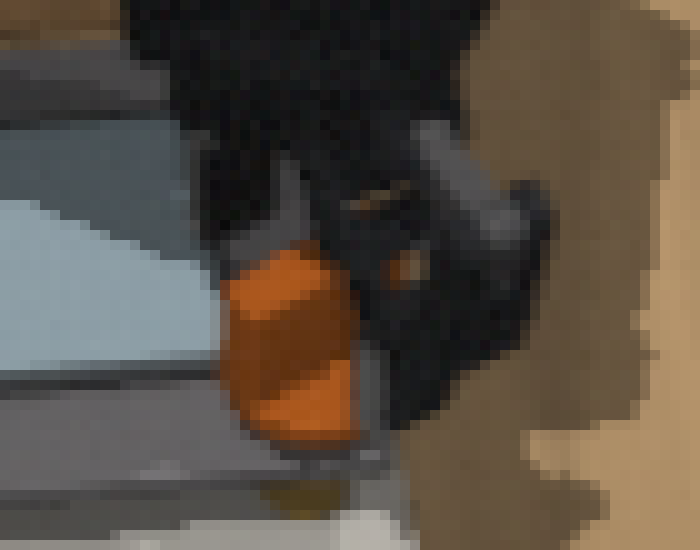

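>>> {"fn": "apply_moves", "kwargs": {
  "targets": "60 0 0 6 0;0 0 0 0 0;0 0 0 0 0;0 0 0 0 0;0 0 0 0 0;0 0 0 0 0;0 0 0 0 0",
  "grip_force": 40
}}

```text
clock: 6.5
tcp_pos: [629.6, -68.1, 89.1]
ee_rot: [2.999, 0.919, 0.012]
contact_force: [0.5, -0.2, -1.6]
gripper_width: 13.6
```

```bash
python3 -c "
from h import *
goto([629.5,-68,118])
im,d=look('s6')
"
```

```text
tcp [629.6 -68.1  89.1] jaw -0.976 tilt [ 0.008 -0.002 -1.   ] j [-0.18  0.65  1.54 -0.    0.95  0.8 ] F [ 0.5 -0.2 -1.6] tau [-0.08 -0.12  0.01] w 13.6 t 6.5
shift tool [  0.2   0.1 -28.9]
```

View pics/s6.png

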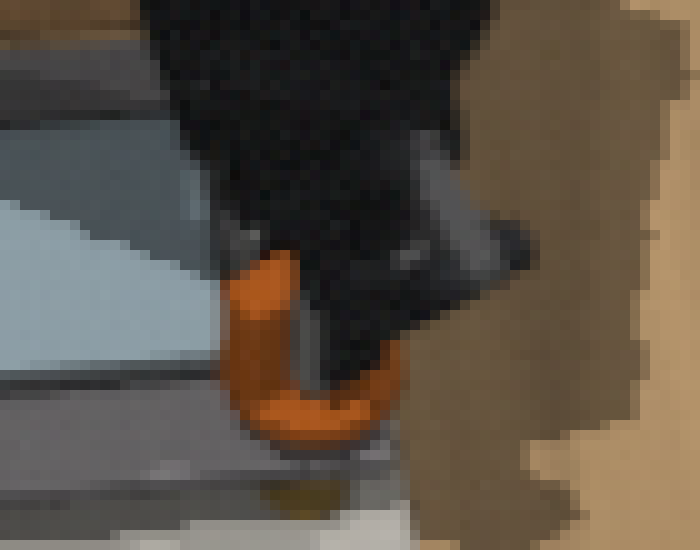

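>>> {"fn": "apply_moves", "kwargs": {
  "targets": "0 0 0 0 -0.12;0 0 0 0 -0.12;0 0 0 0 -0.12;0 0 0 0 -0.12;0 0 0 0 -0.12;0 0 0 0 -0.12;0 0 0 0 0;0 0 0 0 0"
}}

```text
clock: 7.35
tcp_pos: [630.3, -68.5, 89.1]
ee_rot: [2.46, 1.942, 0.011]
contact_force: [0.4, -0.6, -1.1]
gripper_width: 13.6
```

```bash
python3 -c "
from h import *
goto([629.5,-68,89])
meas('1')
"
```

```text
tcp [630.3 -68.5  89.1] jaw -0.235 tilt [ 0.01  -0.001 -1.   ] j [-0.18  0.65  1.53  0.    0.95  0.05] F [ 0.4 -0.6 -1.1] tau [0.25 0.05 0.12] w 13.6 t 7.35
shift tool [ 0.3 -0.9  0.1]
top {'spot': ([174.9, 248.8], [14.9, -16.7]), 'rec': ([169.0, 257.5], [0.6, -2.2]), 'recm': ([168.6, 257.5], [0.8, -1.3])}
  spot-rec across,up [ 14.1 -15.4]Traceback (most recent call last):
  File "<string>", line 4, in <module>
    meas('1')
    ~~~~^^^^^
  File "h.py", line 39, in meas
    o=spotrec(n,im,PT if n=='top' else PS)
  File "h.py", line 29, in spotrec
    out['rec']=np.array([(u.min()+u.max())/2,(v.min()+v.max())/2]) ; out['recm']=np.array([u.mean(),v.mean()])
                          ~~~~~^^
    return umr_minimum(a, axis, None, out, keepdims, initial, where)
ValueError: zero-size array to reduction operation minimum which has no identity
```

>>> {"fn": "apply_moves", "kwargs": {
  "targets": "0 0 0 0 -0.12;0 0 0 0 -0.12;0 0 0 0 -0.12;0 0 0 0 -0.12;0 0 0 0 -0.12;0 0 0 0 -0.12;0 0 0 0 -0.12;0 0 0 0 -0.12;0 0 0 0 -0.12;0 0 0 0 -0.12"
}}

```text
clock: 8.45
tcp_pos: [631.5, -67.9, 89.2]
ee_rot: [0.902, 2.997, 0.007]
contact_force: [0.8, 0.7, -1.3]
gripper_width: 13.4
```

>>> {"fn": "apply_moves", "kwargs": {
  "targets": "0 0 0 0 0;0 0 0 0 0;60 0 0 0 0;60 0 0 0 0;60 0 0 0 0;60 0 0 -20 0;60 0 0 -40 0;60 0 0 -30 0;60 0 0 0 0"
}}

```text
clock: 9.35
tcp_pos: [630.0, -68.3, 181.8]
ee_rot: [0.925, 2.991, 0.006]
contact_force: [0.1, -0.5, 0.2]
gripper_width: 59.8
```

```bash
sed -i "s/    out\['rec'\]/    if len(u)==0: u=np.array([245 if n=='side' else 168.6]);v=np.array([132.1 if n=='side' else 257.6])\n    out['rec']/" h.py; python3 -c "
from h import *
goto([509,19,200])
meas('2')
print([(np.round(x['box'],1).tolist(),round(x['conf'],2)) for c in('top','side') for x in bot.look_for('height_grip',c)])
"
```

```text
tcp [630.  -68.3 181.8] jaw 0.971 tilt [ 0.011  0.    -1.   ] j [-0.18  0.54  1.47  0.    1.12 -1.15] F [ 0.1 -0.5  0.2] tau [-0.02 -0.01  0.02] w 59.8 t 9.35
shift tool [149.    3.8 -19.5]
top {'spot': ([176.4, 256.2], [1.2, -18.2]), 'rec': ([169.0, 257.5], [0.6, -2.2]), 'recm': ([168.5, 257.6], [0.6, -1.0])}
  spot-rec across,up [  0.6 -17.2]
side {'rec': ([245.0, 132.1], [0.0, 0.3]), 'recm': ([245.0, 132.1], [0.0, 0.3])}
clock 9.45
[([285.3, 244.7, 19.9, 26.7], 0.82), ([230.2, 209.7, 19.8, 25.6], 0.69)]
```

```bash
cat >> h.py <<'E'
def bar(n,im,d,k,box):
    hsv=cv2.cvtColor(im,cv2.COLOR_RGB2HSV); x,y,w,h=box; s=hsv[y:y+h,x:x+w]
    m=(s[...,1]>120)&((s[...,0]<20) if k=='o' else ((s[...,0]>100)&(s[...,0]<130)))
    v,u=np.nonzero(m); P=np.array([p3(n,(a+x,b+y),d[b+y,a+x]) for a,b in zip(u,v) if d[b+y,a+x]>0])
    T=P[P[:,2]>np.percentile(P[:,2],97)-6]; e,V=np.linalg.eigh(np.cov(T[:,:2].T))
    print(n,k,len(T),'top',T.mean(0).round(1),'minmax',((T.max(0)+T.min(0))/2).round(1),'ext',np.sqrt(e).round(1),'ang',np.arctan2(V[1,1],V[0,1]).round(3))
E
python3 -c "
from h import *
for n,b in(('top',(280,240,30,34)),('side',(226,203,30,34))):
    im=cv2.imread(f'pics/{n}2.png')[:,:,::-1].copy(); bar(n,im,np.load(n+'2.npy'),'b',b)
    x,y,w,h=(270,235,50,45) if n=='top' else (215,200,50,45)
    cv2.imwrite(f'pics/{n}2z.png',cv2.resize(im[y:y+h,x:x+w,::-1],None,fx=10,fy=10,interpolation=cv2.INTER_NEAREST))
"
```

```text
top b 124 top [506.9  16.7 142.6] minmax [508.   16.3 297.2] ext [ 3.9 13.6] ang 2.954
side b 72 top [505.4  13.2 123.1] minmax [506.3  13.8 123.8] ext [ 4.2 13.6] ang 2.845
```

View pics/top2z.png

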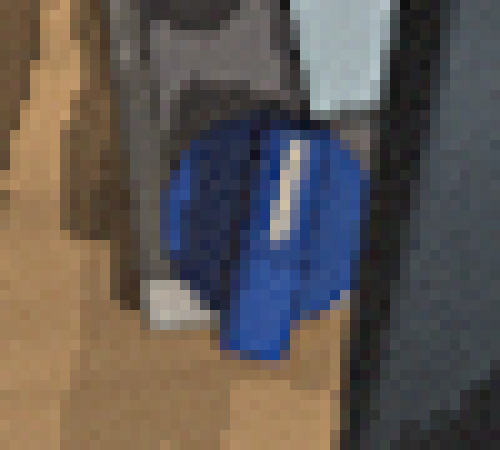

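View pics/side2z.png

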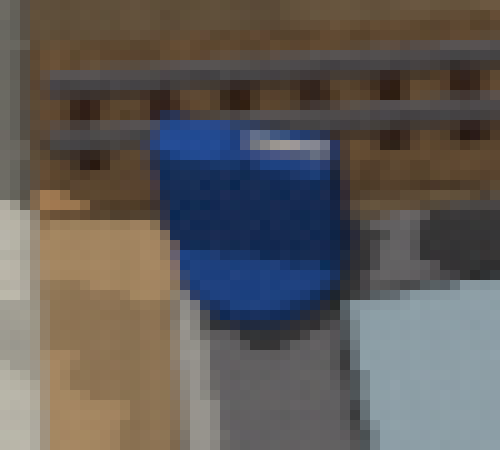

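```bash
python3 -c "
from h import *
Z=np.array([0,0,1.])
for n,c,s in (('top',[(222,355),(290,355),(318,140),(280,135)],(270,235)),('side',[(152,118),(175,160),(338,158),(338,130)],(215,200))):
    P=np.array([onplane(n,(a/10-.5+s[0],b/10-.5+s[1]),[0,0,126],Z) for a,b in c]); print(n,P.round(1).tolist(),P.mean(0).round(1))
goto([507,16,180],-0.2+np.pi/2)
"
```

```text
top [[485.0, 26.9, 126.0], [484.9, 13.8, 126.0], [526.0, 7.9, 126.0], [527.0, 15.2, 126.0]] [505.7  16.  126. ]
side [[483.6, 21.3, 126.0], [489.9, 8.0, 126.0], [528.9, 9.1, 126.0], [528.6, 18.0, 126.0]] [507.8  14.1 126. ]
tcp [627.7 -67.9 176.4] jaw 0.971 tilt [ 0.003  0.002 -1.   ] j [-0.18  0.54  1.48  0.    1.12 -1.16] F [-0.5 -0.1  1. ] tau [ 0.01 -0.   -0.01] w 60.1 t 9.55
shift tool [147.    1.2  -3.9]
turn -0.399 alt 2.742
```

>>> {"fn": "apply_moves", "kwargs": {
  "targets": "60 36 0 0 0;60 36 0 0 0;60 36 0 0 0;60 30 0 0 0;60 0 0 0 -0.1;60 0 0 0 -0.1;60 0 0 0 -0.1;60 0 0 0 -0.1;60 0 0 0 0;60 0 0 0 0"
}}

```text
clock: 10.55
tcp_pos: [502.6, 13.3, 163.9]
ee_rot: [-0.296, -3.109, -0.003]
contact_force: [-0.6, -0.2, 0.7]
gripper_width: 59.7
```

```bash
python3 -c "
from h import *
goto([507,15.5,110],-0.2+np.pi/2)
"
```

```text
tcp [502.6  13.3 163.9] jaw 1.381 tilt [-0.018  0.004 -1.   ] j [-0.07  0.35  1.82  0.    0.99 -1.45] F [-0.6 -0.2  0.7] tau [-0.01 -0.04  0.02] w 59.7 t 10.55
shift tool [-4.8  3.  53.8]
turn 0.01 alt -3.132
```

>>> {"fn": "apply_moves", "kwargs": {
  "targets": "60 -4.4 3 15 0;60 0 0 20 0;60 0 0 12 0;60 0 0 0 0;60 0 0 0 0"
}}

```text
clock: 11.05
tcp_pos: [506.5, 15.5, 114.2]
ee_rot: [-0.314, -3.106, -0.003]
contact_force: [-0.7, -0.2, 1.1]
gripper_width: 59.8
```

```bash
python3 -c "
from h import *
goto([507,15.5,92],-0.2+np.pi/2)
im,d=look('b1',box=(205,180,75,60))
"
```

```text
tcp [506.5  15.5 114.2] jaw 1.37 tilt [-0.02   0.004 -1.   ] j [-0.06  0.43  1.85  0.    0.88 -1.43] F [-0.7 -0.2  1.1] tau [-0.01  0.02 -0.02] w 59.8 t 11.05
shift tool [-1.   0.1 22.2]
turn -0.001 alt 3.14
```

View pics/b1.png

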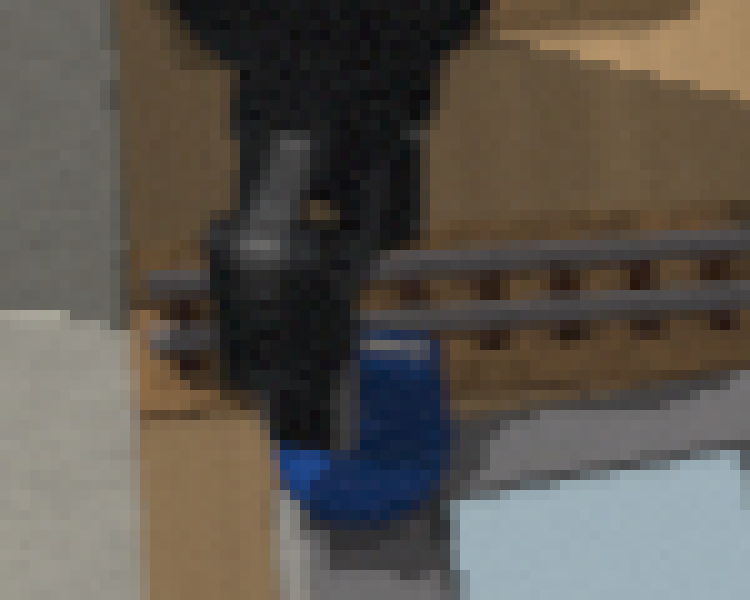

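>>> {"fn": "apply_moves", "kwargs": {
  "targets": "60 -0.5 0 8 0;60 0 0 8 0;60 0 0 3 0;60 0 0 0 0;0 0 0 0 0;0 0 0 0 0;0 0 0 0 0;0 0 0 0 0;0 0 0 0 0;0 0 0 0 0",
  "grip_force": 40
}}

```text
clock: 12.1
tcp_pos: [507.5, 15.5, 95.5]
ee_rot: [-0.316, -3.109, -0.004]
contact_force: [-0.9, -0.2, 0.1]
gripper_width: 13.2
```

```bash
python3 -c "
from h import *
goto([507,15.5,92],-0.2+np.pi/2)
im,d=look('b2',box=(205,180,75,60))
meas(cams=('top',))
"
```

```text
tcp [507.5  15.5  95.5] jaw 1.368 tilt [-0.016  0.004 -1.   ] j [-0.06  0.46  1.86  0.    0.84 -1.43] F [-0.9 -0.2  0.1] tau [ 0.29 -0.08  0.03] w 13.2 t 12.1
shift tool [ 0.5 -0.1  3.5]
turn -0.002 alt 3.139
top {'spot': ([176.4, 256.1], [1.3, -18.2]), 'rec': ([169.0, 257.5], [0.6, -2.2]), 'recm': ([168.1, 257.7], [0.5, -0.3])}
  spot-rec across,up [  0.8 -17.9]
clock 12.2
```

View pics/b2.png

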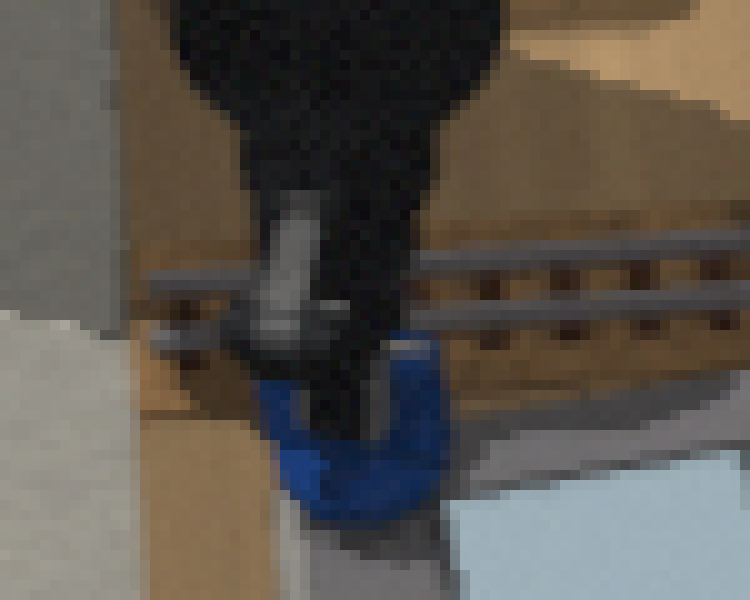

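>>> {"fn": "apply_moves", "kwargs": {
  "targets": "0 0 0 0 0.12;0 0 0 0 0.12;0 0 0 0 0.12;0 0 0 0 0.12;0 0 0 0 0.12;0 0 0 0 0.12;0 0 0 0 0.12;0 0 0 0 0.12;0 0 0 0 0;0 0 0 0 0"
}}

```text
clock: 13.2
tcp_pos: [507.3, 14.5, 95.6]
ee_rot: [-1.764, -2.581, 0.009]
contact_force: [-2.2, -1.3, -0.8]
gripper_width: 13.5
```

```bash
python3 -c "
from h import *
goto([507,15.5,92])
meas(cams=('top',),tag='3')
"
```

```text
tcp [507.3  14.5  95.6] jaw 0.372 tilt [-0.016  0.004 -1.   ] j [-0.06  0.46  1.86  0.    0.84 -0.44] F [-2.2 -1.3 -0.8] tau [ 0.71 -0.4   0.08] w 13.5 t 13.2
shift tool [1.  0.2 3.7]
top {'spot': ([171.8, 257.1], [0.6, -8.2]), 'rec': ([169.0, 257.5], [0.6, -2.2]), 'recm': ([168.4, 257.5], [0.7, -1.0])}
  spot-rec across,up [-0.1 -7.2]
clock 13.25
```

>>> {"fn": "apply_moves", "kwargs": {
  "targets": "0 0 0 0 0.12;0 0 0 0 0.12;0 0 0 0 0.12;0 0 0 0 0.12;0 0 0 0 0.06;0 0 0 0 0;0 0 0 0 0"
}}

```text
clock: 13.95
tcp_pos: [506.4, 13.9, 95.6]
ee_rot: [-2.393, -2.015, 0.018]
contact_force: [-2.0, -0.6, 0.6]
gripper_width: 13.0
```

```bash
python3 -c "
from h import *
goto(None)
im,d=look('f1','top',(150,235,40,40),14)
im,d=look('f1s','side',(225,115,50,40),14)
print(spotrec('top',bot.snapshot('top')[0],PT))
"
```

```text
tcp [506.4  13.9  95.6] jaw -0.171 tilt [-0.017  0.002 -1.   ] j [-0.07  0.46  1.86  0.    0.84  0.11] F [-2.  -0.6  0.6] tau [ 0.17 -0.54 -0.01] w 13.0 t 13.95
{'spot': (array([169.2, 258. ]), array([-0.3, -2.5])), 'rec': (array([169. , 257.5]), array([ 0.6, -2.2])), 'recm': (array([168.5, 257.4]), array([ 0.9, -1.2]))}
```

View pics/f1.png

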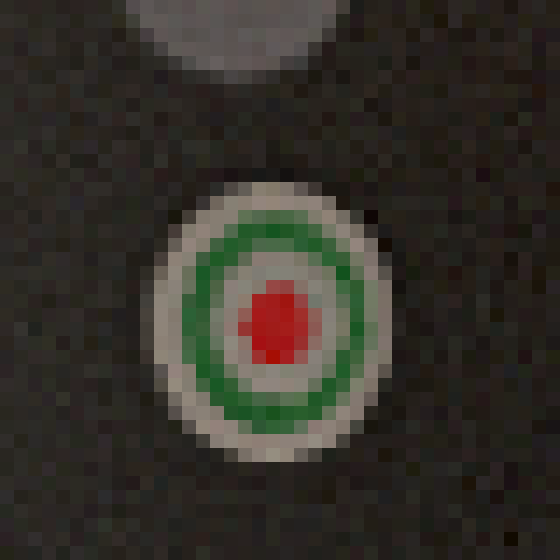

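The top view shows the spot centred in the ring: the spot is at crop (276,322) and the ring centre at (273,322). I'll let go, retreat, and check from both cameras.

>>> {"fn": "apply_moves", "kwargs": {
  "targets": "60 0 0 0 0;60 0 0 0 0;60 0 0 0 0;60 0 0 -15 0;60 0 0 -30 0;60 0 0 -40 0;60 0 0 -30 0;60 0 0 0 0;60 0 0 0 0"
}}

```text
clock: 15.0
tcp_pos: [508.7, 13.9, 214.5]
ee_rot: [-2.389, -2.019, 0.02]
contact_force: [0.2, -0.4, 0.1]
gripper_width: 60.1
```

```bash
python3 -c "
from h import *
goto([480,-150,240])
im,d=look('f2','top',(150,235,40,40),14)
im,d=look('f2s','side',(225,115,50,40),14)
print(spotrec('top',bot.snapshot('top')[0],PT))
print(spotrec('side',bot.snapshot('side')[0],PS))
"
```

```text
tcp [508.7  13.9 214.5] jaw -0.168 tilt [-0.019  0.002 -1.   ] j [-0.06  0.3   1.76  0.    1.11  0.1 ] F [ 0.2 -0.4  0.1] tau [-0.02  0.01 -0.02] w 60.1 t 15.0
shift tool [-166.4   -1.4  -25.3]
{'spot': (array([169.3, 258.1]), array([-0.4, -2.6])), 'rec': (array([169. , 257.5]), array([ 0.6, -2.2])), 'recm': (array([168.6, 257.5]), array([ 0.7, -1.2]))}
{'rec': (array([245. , 132.1]), array([0. , 0.3])), 'recm': (array([245. , 132.1]), array([0. , 0.3]))}
```

View pics/f2.png

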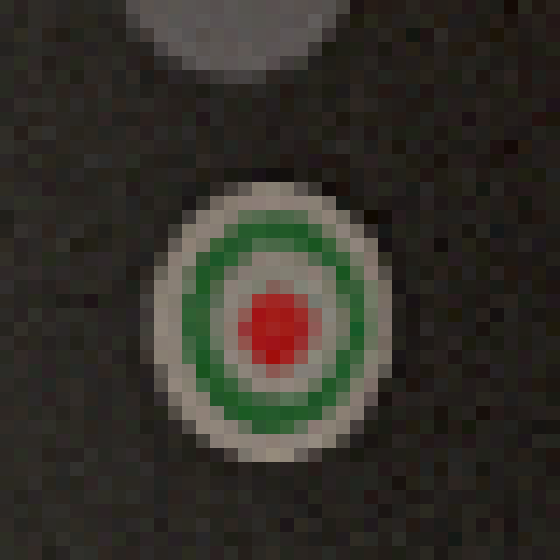

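View pics/f2s.png

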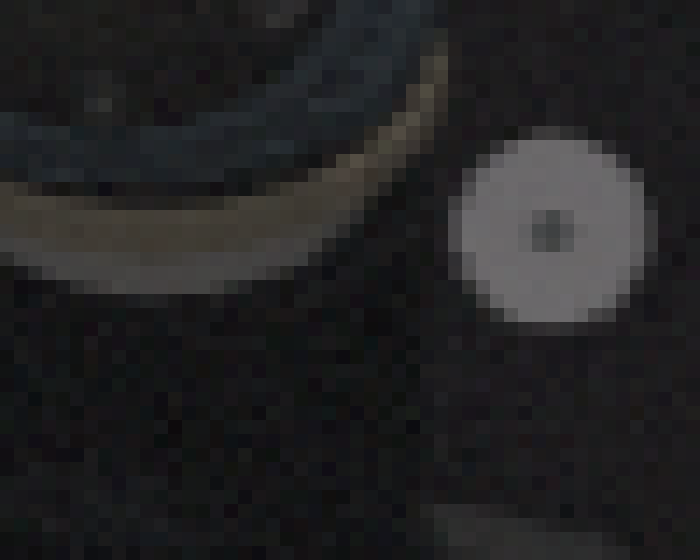

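>>> {"fn": "apply_moves", "kwargs": {
  "targets": "60 0 -30 -20 0;60 0 -30 -20 0;60 -30 -30 -20 0;60 -40 -30 0 0;60 -40 -20 0 0;60 -40 0 0 0;60 -40 0 0 0;60 -40 0 0 0;60 0 0 0 0;60 0 0 0 0"
}}

```text
clock: 16.2
tcp_pos: [323.7, -195.1, 271.6]
ee_rot: [-2.378, -2.013, 0.035]
contact_force: [0.4, 0.5, 0.3]
gripper_width: 59.5
```

```bash
python3 -c "
from h import *
goto(None)
im,d=look('f3s','side',(225,115,50,40),14)
look('f3all','side',(0,0,560,420),1)
print(spotrec('side',bot.snapshot('side')[0],PS))
print(spotrec('top',bot.snapshot('top')[0],PT))
"
```

```text
tcp [ 323.7 -195.1  271.6] jaw -0.166 tilt [-0.034  0.005 -0.999] j [-0.65 -0.01  1.97 -0.02  1.21 -0.48] F [0.4 0.5 0.3] tau [-0.04 -0.02 -0.  ] w 59.5 t 16.2
{'spot': (array([244.9, 131.9]), array([-0.3,  0.8])), 'rec': (array([245., 132.]), array([0. , 0.6])), 'recm': (array([245.1, 132.2]), array([0.4, 0. ]))}
{'spot': (array([169.3, 258.1]), array([-0.5, -2.6])), 'rec': (array([169., 258.]), array([-0.3, -2.1])), 'recm': (array([168.6, 257.7]), array([ 0.3, -1.2]))}
```

View pics/f3s.png

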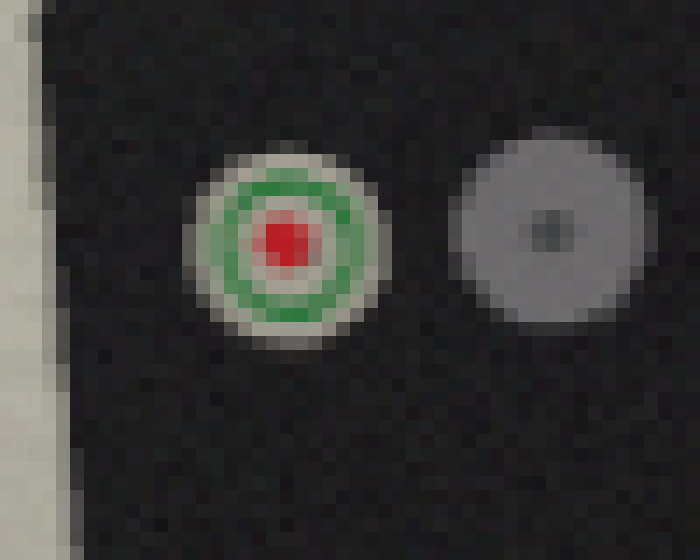

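View pics/f3all.png

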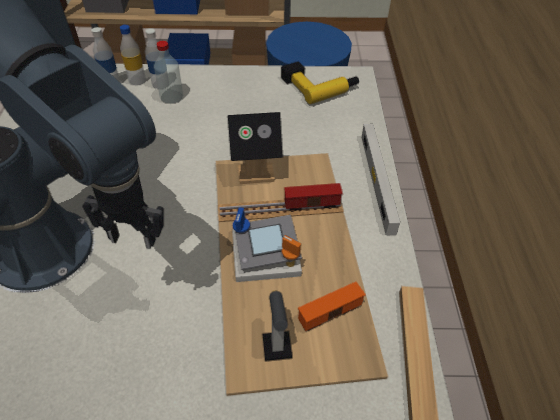

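Both views show the spot centred in the green ring (side view pixel 245,132). The wagons are unmoved and the arm is clear.

```bash
python3 -c "
from cell import bot
print(bot.finish_job())"
```

```text
the job is handed in; nothing more can be done
None
```

I turned the orange screw about 1.9 rad counter-clockwise and the blue screw about 1.5 rad clockwise. I then let go, backed the arm away and handed the job in at about 16 s.

**Final checks:** Both cameras show the red spot inside the green ring, about 1 mm from its centre. My blob measurement puts the offset at about 0.7–0.8 mm in each view with the ring's mean as centre; the up offset was −1.4 mm from the top camera and +0.8 mm from the side. Before handing in, the gripper was clear of everything with the force near zero. The wagons look unmoved in the final picture, but I did not measure their positions.

**What disagreed:**
- **Missed grasp:** The first grasp on the orange knob closed on nothing. The pictures showed the fingertips about 35 mm higher than the reported TCP height and the stated 22 mm tip offset imply. I lowered by what the pictures showed, and both knobs then gripped at 13–14 mm opening.
- **Mirror plate:** No force reading suggested contact with the mirror plate, but I could not measure contact with it directly.

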